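Reset the tripped soldering-bench cutout

TASK

One of the two lever cutouts feeding the soldering bench has tripped: its lever stands about upright and its window shows red. Reset it: first push its lever fully off (towards its blue mark), through the stiff last part until it stops dead and the window turns green, then throw it fully on (towards its white mark) and let go. Work it by feel, never pushing on the levers or boxes with more than 22 N, and leave the other cutout's lever on and the loose things on the bench where they are.

Things in the scene. Friction and masses are not known exactly. Their poses are not given: they have to be found in the camera images.
- cutout: Tripped cutout: grey box 150 (x) x 130 (y) x 60 (z) mm fixed to the bench, turned up to 0.4 rad. Origin: centre of its underside; z up; x runs from the OFF end (blue mark on top) to the ON end (white mark). The lever's pivot line lies along y, 45 mm above the origin; the lever comes up through a slot along the middle of the top. Flag window: on top, 38 mm to +y of the slot.
- lever (a joint): Its lever's angle, rad: 0 upright, negative to OFF (-x of the box), positive to ON. Starts within 0.12 of 0; stays where left. Swings at about 2 N; near OFF come 0.12 rad of stiff travel (5 to 11 N, by where it is pushed), then a dead stop, which resets it. That stop differs from unit to unit, -0.28 to -0.64, and must be felt. ON: dead stop at 0.60; unless reset, a pin blocks it at 0.15 to 0.5.
- lever_grip (a point): Centre of the orange cross bar (16 mm diameter, 44 mm long along y) on top of the tripped cutout's lever, 95 mm from the pivot, so 140 mm above the bench when upright. Below the bar the lever is a steel blade 8 mm thick (x) and 16 mm wide (y).
- flag (a joint): Travel of the window flag of the tripped cutout, m: 0 = red, tripped; 0.012 = green, reset. The lever drives it through the last, stiff 0.12 rad of its OFF travel; it then stays green.
- neighbour: The other cutout, the same box (150 x 130 x 60 mm, fixed, turned by up to 0.4 rad), green in its window. Origin and axes as for the tripped one. To be left alone.
- other_lever (a joint): Angle of the other cutout's lever, the same in shape and sign; stands at ON, 0.60 rad.
- spool: Loose blue solder spool standing on its flange, 60 mm diameter, 42 mm high; origin at the centre of its underside.
- tin: Loose small brass-coloured tin with a white lid, 52 mm diameter, 35 mm high; origin at the centre of its underside.
- driver: Loose yellow-handled screwdriver lying on the bench along its x axis; origin at the middle of its underside.

How it is judged:
By the outcome, as a careful person would: the job done as asked, in the order asked, and still so for the second after the job is handed in, with the robot touching nothing.
It also fails if it takes over 58 s, if anything falls off the work surface, if the arm or the gripper's body presses on something with over 40 N, if the wrist force passes 120 N, or if a joint passes its speed limit or range.

ROBOT

A 7-joint arm with a two-finger parallel gripper is mounted at the origin on the work surface. World frame = base frame: x ahead of the robot, y to its left, z up, the work surface at z = 0. Lengths are in m, angles in rad, forces in N, time in s.
With the tool pointing down it reaches from about 0.4 to 0.85 m from the base axis. Payload 10.4 kg.
Tool frame: the origin (TCP) lies midway between the tips of the shut fingers; the grasp point (between the pads) lies behind it (ctrl.grip_point_offset is the z of the grasp point in the tool frame, in m); z points along the fingers, y is the line along which they close (so a half turn about z gives the same grasp; the last joint's range is limited). The gripper opens to 87 mm and grips with 3 to 60 N. Pads are 19 mm wide; open, the fingers measure 117 mm over their backs; the gripper's body (75 mm by 190 mm) begins 51 mm behind the grasp point.
Start: joints at [1.195, 0.332, -0.065, 1.46, 0.022, 1.35, -0.088], TCP at [0.216, -0.587, 0.223] pointing down, gripper open.
Joint ranges: [-2.6, 2.6], [-0.5, 2.12], [-1.47, 1.34], [0.16, 2.42], [-1.27, 4.41], [0.06, 2.06], [-2.6, 2.6]. Speed limits (rad/s): [2.22, 2.22, 2.79, 2.79, 3.14, 3.14, 3.14].

INTERFACE

Orientations are given as a unit quaternion [w, x, y, z].
In Python, from bench import readout, viewer, ticket, ctrl gives the robot as it stands.
- The arm moves only by the tool arm_command, never from a script. Its argument "deltas" is a list of rows, each an object with "delta_pos": the shift along the tool's x, y, z in cm, a list of three; "spin": the turn about the tool's z in degrees; "grip": the closure in counts, from 0 (fully open) to 255 (shut). A call has 1 to 12 rows; each row shifts and turns the commanded pose from where the row before left it, along the tool's axes as they then stand; what a row does not reach is not made up. A row lasts 1/8 s, in which the tool goes at most 62.5 mm and 10.7 degrees, less where a joint would pass 70% of its speed; a pose out of reach is approached as far as the arm can. A call with a gripper value outside its range is refused whole. The fingers move at their own pace and stop on an object; "squeeze" is the grip in N (left out, the last holds). Time passes only in rows, so rows that do not move let the fingers close. It gives the time, the measured TCP pose, the force, the opening and the grip force at its end, in the units of the state.
- readout.get_obs(): the state, without advancing time (a new reading comes with each control period).
- viewer.grab_frame(name): name is "scene" or "side" or "wrist"; returns the picture (480x640x3 uint8, blue, green, red); there is no depth.
- viewer.get_calibration(name): a dict with "intrinsics" (3x3 intrinsics, pixels), "rvec" (rotation vector, rad) and "tvec" (3), from world to camera coordinates, as OpenCV has them; the wrist camera has in their place "mount" (4x4, takes a point from camera to tool coordinates, whose origin is the TCP and whose axes are the flange's). Camera axes: x right, y down, z forward; pixel columns grow to the right and rows downward; lengths in m; the calibration is good to about 2 mm. The wrist camera is an equidistant fisheye: a pixel r from the principal point sees the ray r / f radians off the axis. A picture is of the moment at which its call begins: read the wrist's pose just before it. get_calibration takes no time and is no camera call.
- ticket.finish_job(): hands the job in; it is judged then, once.
Trained networks look in the newest picture that a camera, given by its name, has taken for a name from the list of things; names that differ only in an ending like _2 or _b are one class to them, and where a whole thing is asked for, a point or a joint stands for the part that bears it (a point fixed in the world has none). Each returns a list of dicts, best first, with "p" (0 to 1); they miss things now and then, are a little off and sometimes report something else, mostly with a low value. They report only what shows in the picture. A call takes as long as a camera call.
- viewer.search_frame(camera, thing): "point" ([column, row] in pixels, amid what is visible of it).
The state is a dict: "time": time; "joint_pos": joint angles; "qvel": joint speeds; "joint_torque": joint torques, N m; "tcp_pos": TCP position; "eef_rot": TCP orientation; "ft_force": force on the tool from outside, world axes, zero at the start; "wrist_torque": the same for the moment, N m; "grip_width": finger opening in m; "grasp_force": force on a finger pad.
Only numpy, scipy, OpenCV 4.12 (cv2) and the standard library are available. Lean on these libraries where they do the work, as an engineer would, in place of code of your own. Each camera call takes 0.05 s, during which the arm holds its last target. There are 200 camera calls.

## Working session

There is one attempt and no reset: what is moved stays moved. The work goes in short steps, Python scripts to look and compute and a tool call to move; the robot and the scene stay as the last step left them, time stands still between calls to the robot, and variables do not carry over. Pictures are saved under pics/ and viewed, at most 10 in all, crops included, and the job is handed in when it is done.

Besides the shell and the picture viewer there is one more tool, called after "Call:" as name(argument=value, ...), one argument or row to a line, values as JSON. arm_command: Moves the arm, as the interface text tells. Its arguments: {"type":"object","properties":{"deltas":{"type":"array","items":{"type":"object","properties":{"delta_pos":{"type":"array","items":{"type":"number"}},"spin":{"type":"number"},"grip":{"type":"number"}}}},"squeeze":{"type":"number"}},"required":["deltas"]}

```bash
mkdir -p pics; cat > h.py <<'E'
import numpy as np, cv2
from bench import readout, viewer, ticket, ctrl
from scipy.spatial.transform import Rotation as R
def ray(cam,px):
    c=viewer.get_calibration(cam);K=np.array(c["intrinsics"]);Rm=cv2.Rodrigues(np.array(c["rvec"],float))[0];t=np.array(c["tvec"],float).ravel()
    d=np.linalg.inv(K)@[px[0],px[1],1];o=-Rm.T@t;d=Rm.T@d
    return o,d/np.linalg.norm(d)
def proj(cam,P):
    c=viewer.get_calibration(cam);return cv2.projectPoints(np.array(P,float).reshape(-1,1,3),np.array(c["rvec"],float),np.array(c["tvec"],float),np.array(c["intrinsics"],float),None)[0].reshape(-1,2)
def tri(a,b):
    (o1,d1),(o2,d2)=a,b
    s=np.linalg.lstsq(np.c_[d1,-d2],o2-o1,rcond=None)[0]
    p,q=o1+s[0]*d1,o2+s[1]*d2
    return (p+q)/2,np.linalg.norm(p-q)
def onz(r,z): o,d=r; return o+d*(z-o[2])/d[2]
def state():
    s=readout.get_obs();return s
E
python3 - <<'E'
from h import *
s=state();print(s["time"],s["tcp_pos"],s["eef_rot"],s["ft_force"],ctrl.grip_point_offset,s["grip_width"])
for c in("scene","side"):
    im=viewer.grab_frame(c);cv2.imwrite(f"pics/{c}0.png",im)
    for t in("cutout","lever_grip","lever","flag","neighbour","other_lever"):
        print(c,t,[(np.round(x["point"]).tolist(),round(x["p"],2)) for x in viewer.search_frame(c,t)][:4])
E
```

```text
0.0 [ 0.2158146  -0.58614945  0.22174123] [-6.99483140e-04  9.84479512e-01  1.75498076e-01 -1.63737362e-04] [ 0.26047286 -0.09796771  0.03166454] -0.0187 0.08754933489075327
scene cutout [([448.0, 309.0], 0.69)]
scene lever_grip [([457.0, 279.0], 0.85), ([339.0, 334.0], 0.74)]
scene lever [([456.0, 274.0], 0.73)]
scene flag [([472.0, 309.0], 0.44)]
scene neighbour [([251.0, 234.0], 0.7), ([263.0, 246.0], 0.68)]
scene other_lever [([255.0, 233.0], 0.76)]
side cutout [([284.0, 197.0], 0.78), ([336.0, 316.0], 0.16)]
side lever_grip [([274.0, 163.0], 0.49)]
side lever [([280.0, 165.0], 0.66)]
side flag []
side neighbour [([338.0, 316.0], 0.67)]
side other_lever [([355.0, 279.0], 0.67)]
```

View pics/scene0.png

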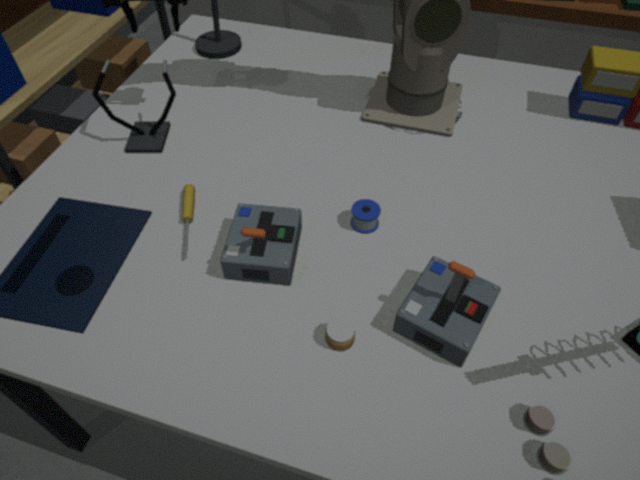

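View pics/side0.png

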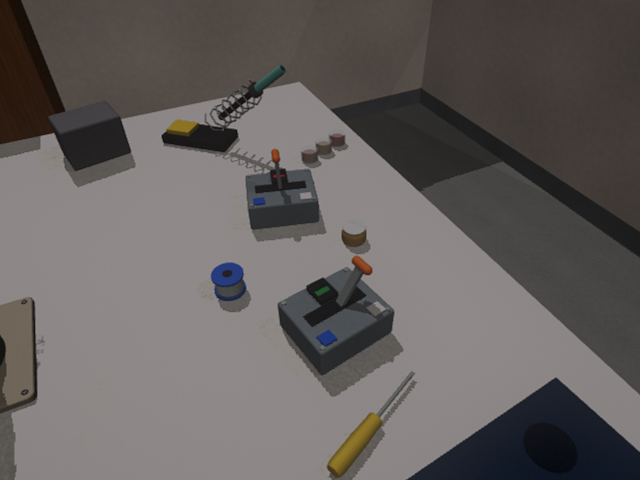

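The tripped cutout is the one with the red window: in the scene view at (448,309), bar at (462,270), blue mark at (438,267), white mark at (413,308). In the side view its bar is at (276,156), blue mark at (259,201) and white mark at (306,196).

```bash
cat > m.py <<'E'
from h import *
def blob(im,c,r,kind):
    x,y=c;sub=im[y-r:y+r,x-r:x+r];h=cv2.cvtColor(sub,cv2.COLOR_BGR2HSV)
    rng={"blue":((105,120,60),(130,255,255)),"orange":((4,150,90),(14,255,255)),"white":((0,0,150),(180,45,255))}[kind]
    m=cv2.inRange(h,*rng);n,l,st,ce=cv2.connectedComponentsWithStats(m)
    k=1+np.argmin(np.hypot(*(ce[1:]-r).T)-np.sqrt(st[1:,4]));pts=np.argwhere(l==k)[:,::-1]
    return ce[k]+[x-r,y-r],st[k,4],pts+[x-r,y-r]
E
python3 - <<'E'
from m import *
s=cv2.imread("pics/scene0.png");d=cv2.imread("pics/side0.png")
res={}
for k,cs,cd,r in(("blue",(438,267),(259,201),12),("white",(413,308),(306,196),10),("orange",(462,270),(276,156),18)):
    a,na,_=blob(s,cs,r,k);b,nb,_=blob(d,cd,r,k);P,e=tri(ray("scene",a),ray("side",b));print(k,a,na,b,nb,P.round(4),round(e,4));
    if k!="orange":print(onz(ray("scene",a),.06),onz(ray("side",b),.06));
    res[k]=P
v=res["white"]-res["blue"];yaw=np.arctan2(v[1],v[0]);print("yaw",yaw,np.linalg.norm(v))
ex=np.array([np.cos(yaw),np.sin(yaw),0]);ey=np.array([-ex[1],ex[0],0])
# neighbour bar, loose things
for n,a,b in(("red",(472,309),(279,176)),("nbar",(253,233),(361,265)),("tin",(341,327),(354,231)),("spool",(366,207),(227,271))):
    print(n,*tri(ray("scene",a),ray("side",b)))
print(R.from_quat(np.roll(state()["eef_rot"],-1)).as_matrix().round(3))
E
```

```text
blue [437.45864662 267.57894737] 133 [258.64102564 200.69230769] 78 [0.5775 0.1356 0.0632] 0.001
[0.57447158 0.13615499 0.06      ] [0.57890468 0.13924921 0.06      ]Traceback (most recent call last):
  File "<stdin>", line 5, in <module>
  File "m.py", line 6, in blob
    k=1+np.argmin(np.hypot(*(ce[1:]-r).T)-np.sqrt(st[1:,4]));pts=np.argwhere(l==k)[:,::-1]
        ~~~~~~~~~^^^^^^^^^^^^^^^^^^^^^^^^^^^^^^^^^^^^^^^^^^^
    return _wrapfunc(a, 'argmin', axis=axis, out=out, **kwds)
    return bound(*args, **kwds)
ValueError: attempt to get argmin of an empty sequence
```

```bash
sed -i 's/(0,0,150),(180,45,255)/(0,0,125),(180,60,255)/' m.py
python3 - <<'E'
from m import *
s=cv2.imread("pics/scene0.png");d=cv2.imread("pics/side0.png")
res={}
for k,cs,cd,r in(("blue",(438,267),(259,201),12),("white",(413,308),(306,196),9),("orange",(462,270),(276,156),18)):
    a,na,_=blob(s,cs,r,k);b,nb,_=blob(d,cd,r,k);P,e=tri(ray("scene",a),ray("side",b));print(k,a,na,b,nb,P.round(4),round(e,4));
    res[k]=P
v=res["white"]-res["blue"];yaw=np.arctan2(v[1],v[0]);print("yaw",yaw,np.linalg.norm(v))
for n,a,b in(("red",(472,309),(279,176)),("nbar",(253,233),(361,265)),("tin",(341,327),(354,231)),("spool",(366,207),(227,271))):
    print(n,*tri(ray("scene",a),ray("side",b)))
print(R.from_quat(np.roll(state()["eef_rot"],-1)).as_matrix().round(3))
E
```

```text
blue [437.45864662 267.57894737] 133 [258.64102564 200.69230769] 78 [0.5775 0.1356 0.0632] 0.001
white [413.03333333 307.16666667] 120 [305.22807018 195.03508772] 57 [0.6734 0.1083 0.0644] 0.0011
orange [461.9382716  269.40123457] 162 [274.92647059 154.61764706] 68 [0.6338 0.1671 0.143 ] 0.0009
yaw -0.2776333790865215 0.09969967096498483
red [0.64930273 0.2019031  0.06518278] 0.003017825721205198
nbar [ 0.64543386 -0.1847069   0.1235158 ] 0.00030242785876442234
tin [ 0.72888626 -0.00334452  0.02919181] 0.008681731944395178
spool [ 0.45696457 -0.02328517  0.04942208] 0.0023347892760967547
[[ 0.938  0.346  0.   ]
 [ 0.346 -0.938 -0.   ]
 [ 0.     0.    -1.   ]]
```

Call:
arm_command(
  deltas=[
    {"delta_pos":[0,0,0],"spin":6,"grip":255},
    {"delta_pos":[0,0,0],"spin":6,"grip":255},
    {"delta_pos":[0,0,0],"spin":6,"grip":255},
    {"delta_pos":[0,0,0],"spin":6,"grip":255},
    {"delta_pos":[0,0,0],"spin":6,"grip":255},
    {"delta_pos":[0,0,0],"spin":6,"grip":255},
  ],
  squeeze=20,
)

```text
time: 1.45
tcp_pos: [0.216, -0.5865, 0.2226]
eef_rot: [0.0, 0.99, -0.139, 0.0]
ft_force: [-0.3, -0.1, 0.0]
grip_width: 0.035
grasp_force: 0.0
```

Call:
arm_command(
  deltas=[
    {"delta_pos":[1,-4,0],"spin":0,"grip":255},
    {"delta_pos":[1,-4,0],"spin":0,"grip":255},
    {"delta_pos":[1,-4,0],"spin":0,"grip":255},
    {"delta_pos":[1,-4,0],"spin":0,"grip":255},
    {"delta_pos":[1,-4,0],"spin":0,"grip":255},
    {"delta_pos":[1,-4,0],"spin":0,"grip":255},
    {"delta_pos":[1,-4,0],"spin":0,"grip":255},
    {"delta_pos":[1,-4,0],"spin":0,"grip":255},
    {"delta_pos":[1,-4,0],"spin":0,"grip":255},
    {"delta_pos":[1,-4,0],"spin":0,"grip":255},
    {"delta_pos":[1,-4,0],"spin":0,"grip":255},
    {"delta_pos":[1,-4,0],"spin":0,"grip":255},
  ],
)

```text
time: 2.95
tcp_pos: [0.4626, -0.1561, 0.2228]
eef_rot: [0.0, 0.991, -0.137, 0.0]
ft_force: [0.9, -0.3, 0.0]
grip_width: 0.0004
grasp_force: 0.0
```

```bash
cat >> h.py <<'E'
C=np.array([.6377,.1645]);ex=np.array([.961,-.274]);ey=np.array([.274,.961])
def box():
    s=state();p=s["tcp_pos"];f=s["ft_force"];Rm=R.from_quat(np.roll(s["eef_rot"],-1)).as_matrix()
    print("t",round(s["time"],2),"box xyz mm",(1e3*np.array([(p[:2]-C)@ex,(p[:2]-C)@ey,p[2]])).round(1),"F box",np.round([f[:2]@ex,f[:2]@ey,f[2]],2),"toolx",Rm[:,0].round(3),"z",Rm[:,2].round(3),"w",round(s["grip_width"],4))
    return s
E
python3 -c "
from h import *
box()"
```

```text
t 2.95 box xyz mm [ -80.4 -356.1  222.8] F box [0.98 0.   0.04] toolx [ 0.962 -0.272  0.001] z [ 0.001 -0.    -1.   ] w 0.0004
```

Call:
arm_command(
  deltas=[
    {"delta_pos":[1.2,-3.9,0],"spin":0,"grip":255},
    {"delta_pos":[1.2,-3.9,0],"spin":0,"grip":255},
    {"delta_pos":[1.2,-3.9,0],"spin":0,"grip":255},
    {"delta_pos":[1.2,-3.9,0],"spin":0,"grip":255},
    {"delta_pos":[1.2,-3.9,0],"spin":0,"grip":255},
    {"delta_pos":[1.2,-3.9,0],"spin":0,"grip":255},
    {"delta_pos":[1.2,-3.9,0],"spin":0,"grip":255},
    {"delta_pos":[1.2,-3.9,0],"spin":0,"grip":255},
    {"delta_pos":[1.2,-3.9,0],"spin":0,"grip":255},
    {"delta_pos":[0,0,0],"spin":0,"grip":255},
  ],
)

```text
time: 4.2
tcp_pos: [0.6614, 0.1549, 0.2216]
eef_rot: [-0.001, 0.991, -0.135, -0.001]
ft_force: [-0.1, 0.0, -0.5]
grip_width: 0.0007
grasp_force: 0.0
```

```bash
python3 -c "
from h import *
box()
cv2.imwrite('pics/w1.png',viewer.grab_frame('wrist'))"
```

```text
t 4.2 box xyz mm [ 25.4  -2.8 221.6] F box [-0.09  0.01 -0.46] toolx [ 0.963 -0.268 -0.002] z [-0.001  0.002 -1.   ] w 0.0007
```

View pics/w1.png

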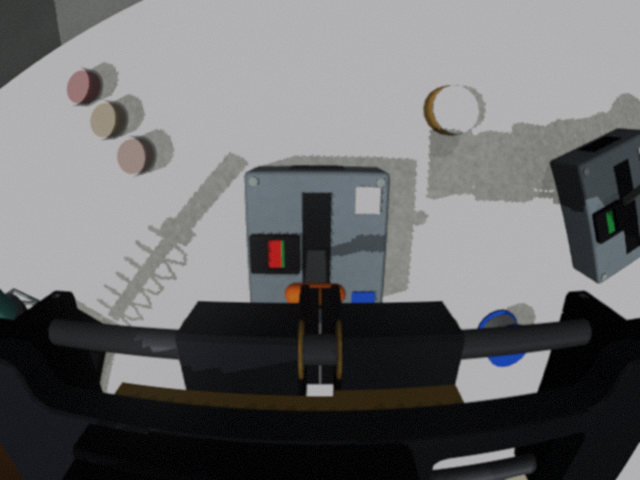

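The wrist view shows the box squared up with the tool. The slot is at column 316, the red window at (276,254), and the orange bar at (315,293), centred on the fingers.

Call:
arm_command(
  deltas=[
    {"delta_pos":[1.6,0,0],"spin":0,"grip":255},
    {"delta_pos":[0,-0.2,2.5],"spin":0,"grip":255},
    {"delta_pos":[0,0,3],"spin":0,"grip":255},
    {"delta_pos":[0,0,3],"spin":0,"grip":255},
    {"delta_pos":[0,0,2.6],"spin":0,"grip":255},
    {"delta_pos":[0,0,0.3],"spin":0,"grip":255},
    {"delta_pos":[0,0,0],"spin":0,"grip":255},
    {"delta_pos":[0,0,0],"spin":0,"grip":255},
  ],
)

```text
time: 5.25
tcp_pos: [0.6781, 0.1487, 0.1102]
eef_rot: [-0.0, 0.99, -0.138, 0.001]
ft_force: [-1.2, 0.0, 0.3]
grip_width: 0.0002
grasp_force: 0.0
```

```bash
python3 -c "
from h import *
box()"
```

```text
t 5.25 box xyz mm [ 43.2  -4.2 110.2] F box [-1.2  -0.3   0.26] toolx [ 0.962 -0.272  0.002] z [ 0.002  0.    -1.   ] w 0.0002
```

Call:
arm_command(
  deltas=[
    {"delta_pos":[-1,-0.3,0],"spin":0,"grip":255},
    {"delta_pos":[-1,0,0],"spin":0,"grip":255},
    {"delta_pos":[-0.5,0,0],"spin":0,"grip":255},
    {"delta_pos":[-0.5,0,0],"spin":0,"grip":255},
    {"delta_pos":[-0.4,0,0],"spin":0,"grip":255},
    {"delta_pos":[-0.4,0,0],"spin":0,"grip":255},
  ],
)

```text
time: 6.0
tcp_pos: [0.6417, 0.1619, 0.1086]
eef_rot: [-0.0, 0.991, -0.137, 0.0]
ft_force: [1.5, 0.3, -0.4]
grip_width: 0.0002
grasp_force: 0.7
```

Call:
arm_command(
  deltas=[
    {"delta_pos":[-0.2,0,0],"spin":0,"grip":255},
    {"delta_pos":[-0.2,0,0],"spin":0,"grip":255},
    {"delta_pos":[-0.2,0,0],"spin":0,"grip":255},
  ],
)

```text
time: 6.38
tcp_pos: [0.6358, 0.1634, 0.1084]
eef_rot: [0.0, 0.991, -0.137, 0.0]
ft_force: [1.4, -0.1, -1.2]
grip_width: 0.0008
grasp_force: 0.6
```

```bash
python3 -c "
from h import *
box()"
```

```text
t 6.38 box xyz mm [ -1.5  -1.6 108.4] F box [ 1.35  0.24 -1.18] toolx [ 0.962 -0.272  0.   ] z [-0. -0. -1.] w 0.0008
```

Call:
arm_command(
  deltas=[
    {"delta_pos":[-0.1,0,0],"spin":0,"grip":255},
    {"delta_pos":[-0.1,0,0],"spin":0,"grip":255},
  ],
)

```text
time: 6.62
tcp_pos: [0.6342, 0.1638, 0.1085]
eef_rot: [0.0, 0.991, -0.137, 0.0]
ft_force: [3.1, -0.8, -2.0]
grip_width: 0.0006
grasp_force: 1.6
```

Call:
arm_command(
  deltas=[
    {"delta_pos":[-0.1,0,0],"spin":0,"grip":255},
    {"delta_pos":[-0.1,0,0],"spin":0,"grip":255},
  ],
)

```text
time: 6.88
tcp_pos: [0.6329, 0.164, 0.1087]
eef_rot: [0.0, 0.99, -0.138, 0.001]
ft_force: [7.1, -1.4, -2.5]
grip_width: 0.0008
grasp_force: 3.3
```

Call:
arm_command(
  deltas=[
    {"delta_pos":[-0.1,0,0],"spin":0,"grip":255},
    {"delta_pos":[-0.1,0,0],"spin":0,"grip":255},
  ],
)

```text
time: 7.12
tcp_pos: [0.6315, 0.1643, 0.1088]
eef_rot: [0.0, 0.99, -0.138, 0.001]
ft_force: [9.0, -1.6, -3.7]
grip_width: 0.0003
grasp_force: 3.7
```

Call:
arm_command(
  deltas=[
    {"delta_pos":[-0.1,0,0],"spin":0,"grip":255},
    {"delta_pos":[-0.1,0,0],"spin":0,"grip":255},
  ],
)

```text
time: 7.38
tcp_pos: [0.6296, 0.1648, 0.1088]
eef_rot: [0.0, 0.99, -0.138, 0.001]
ft_force: [8.5, -1.7, -3.4]
grip_width: 0.0003
grasp_force: 3.6
```

Call:
arm_command(
  deltas=[
    {"delta_pos":[-0.1,0,0],"spin":0,"grip":255},
    {"delta_pos":[-0.1,0,0],"spin":0,"grip":255},
  ],
)

```text
time: 7.62
tcp_pos: [0.6277, 0.1652, 0.1088]
eef_rot: [0.0, 0.99, -0.138, 0.001]
ft_force: [6.9, -1.7, -2.9]
grip_width: 0.0003
grasp_force: 3.6
```

```bash
python3 -c "
from h import *
box()"
```

```text
t 7.62 box xyz mm [ -9.8  -2.  108.8] F box [ 7.14  0.27 -2.91] toolx [ 0.962 -0.273  0.003] z [ 0.003 -0.001 -1.   ] w 0.0003
```

Call:
arm_command(
  deltas=[
    {"delta_pos":[-0.1,0,0],"spin":0,"grip":255},
    {"delta_pos":[-0.1,0,0],"spin":0,"grip":255},
  ],
)

```text
time: 7.88
tcp_pos: [0.6258, 0.1658, 0.1089]
eef_rot: [0.0, 0.99, -0.138, 0.001]
ft_force: [7.9, -2.3, -3.0]
grip_width: 0.0009
grasp_force: 3.5
```

Call:
arm_command(
  deltas=[
    {"delta_pos":[-0.1,0,0],"spin":0,"grip":255},
    {"delta_pos":[-0.05,0,0],"spin":0,"grip":255},
  ],
)

```text
time: 8.12
tcp_pos: [0.6243, 0.1662, 0.1089]
eef_rot: [0.0, 0.99, -0.138, 0.001]
ft_force: [7.7, -1.8, -2.4]
grip_width: 0.0005
grasp_force: 3.4
```

Call:
arm_command(
  deltas=[
    {"delta_pos":[-0.05,0,0],"spin":0,"grip":255},
    {"delta_pos":[-0.05,0,0],"spin":0,"grip":255},
  ],
)

```text
time: 8.38
tcp_pos: [0.6237, 0.1663, 0.109]
eef_rot: [0.0, 0.99, -0.138, 0.002]
ft_force: [9.9, -3.1, -2.1]
grip_width: 0.0004
grasp_force: 4.1
```

Call:
arm_command(
  deltas=[
    {"delta_pos":[-0.05,0,0],"spin":0,"grip":255},
    {"delta_pos":[-0.05,0,0],"spin":0,"grip":255},
  ],
)

```text
time: 8.62
tcp_pos: [0.6232, 0.1664, 0.1091]
eef_rot: [0.0, 0.99, -0.138, 0.002]
ft_force: [11.6, -2.2, -4.0]
grip_width: 0.0003
grasp_force: 4.7
```

Call:
arm_command(
  deltas=[
    {"delta_pos":[-0.05,0,0],"spin":0,"grip":255},
    {"delta_pos":[-0.05,0,0],"spin":0,"grip":255},
  ],
)

```text
time: 8.88
tcp_pos: [0.6227, 0.1665, 0.1093]
eef_rot: [-0.0, 0.99, -0.138, 0.003]
ft_force: [12.2, -3.7, -4.0]
grip_width: 0.0005
grasp_force: 5.4
```

```bash
python3 -c "
from h import *
a=viewer.grab_frame('scene')[250:350,400:520];b=viewer.grab_frame('wrist')[220:320,220:340]
box()
cv2.imwrite('pics/c2.png',cv2.resize(np.hstack([a,b]),None,fx=3,fy=3))"
```

```text
t 8.97 box xyz mm [-15.   -2.2 109.3] F box [13.39  0.98 -3.21] toolx [ 0.962 -0.274  0.005] z [ 0.005 -0.001 -1.   ] w 0.0009
```

View pics/c2.png

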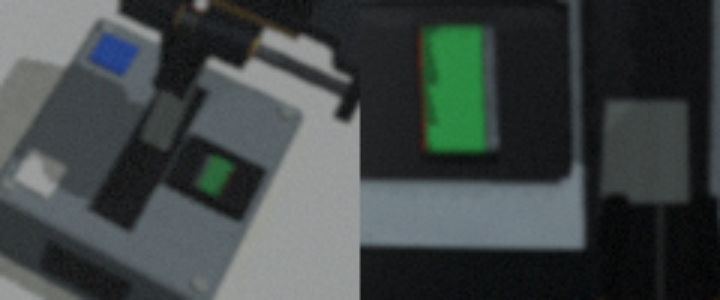

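The window is green in both views, but a thin red sliver is left at the edge of the wrist crop (about (424,90)). I'll press on a little, to about 17 N, to be sure of the stop.

Call:
arm_command(
  deltas=[
    {"delta_pos":[-0.05,0,0],"spin":0,"grip":255},
    {"delta_pos":[-0.05,0,0],"spin":0,"grip":255},
  ],
)

```text
time: 9.22
tcp_pos: [0.6222, 0.1666, 0.1094]
eef_rot: [-0.0, 0.99, -0.139, 0.003]
ft_force: [14.7, -2.5, -4.8]
grip_width: 0.0002
grasp_force: 6.1
```

Call:
arm_command(
  deltas=[
    {"delta_pos":[-0.05,0,0],"spin":0,"grip":255},
    {"delta_pos":[0,0,0],"spin":0,"grip":255},
  ],
)

```text
time: 9.48
tcp_pos: [0.622, 0.1666, 0.1095]
eef_rot: [-0.0, 0.99, -0.139, 0.003]
ft_force: [16.0, -3.1, -4.2]
grip_width: 0.0005
grasp_force: 6.2
```

```bash
python3 -c "
from h import *
b=viewer.grab_frame('wrist')[220:300,220:320]
box()
cv2.imwrite('pics/c3.png',cv2.resize(b,None,fx=5,fy=5))"
```

```text
t 9.53 box xyz mm [-15.7  -2.3 109.5] F box [15.23  0.3  -3.8 ] toolx [ 0.962 -0.275  0.007] z [ 0.007 -0.001 -1.   ] w 0.0005
```

View pics/c3.png

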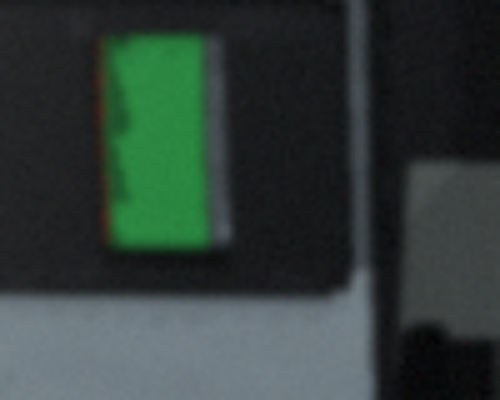

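Call:
arm_command(
  deltas=[
    {"delta_pos":[-0.05,0,0],"spin":0,"grip":255},
    {"delta_pos":[0,0,0],"spin":0,"grip":255},
    {"delta_pos":[0,0,0],"spin":0,"grip":255},
  ],
)

```text
time: 9.9
tcp_pos: [0.6217, 0.1666, 0.1096]
eef_rot: [-0.0, 0.99, -0.139, 0.004]
ft_force: [15.8, -2.6, -3.8]
grip_width: 0.0009
grasp_force: 6.5
```

```bash
python3 -c "
from h import *
b=viewer.grab_frame('wrist')[220:300,220:320]
box()
def f(b):
    h=cv2.cvtColor(b,cv2.COLOR_BGR2HSV);g=cv2.inRange(h,(45,100,60),(85,255,255));r=cv2.inRange(h,(0,90,40),(12,255,255));
    return [(cv2.countNonZero(m),m.nonzero()[1].mean()) for m in(g,r)]
a=cv2.resize(cv2.imread('pics/c3.png'),None,fx=.2,fy=.2,interpolation=cv2.INTER_AREA)
print(f(a),f(b))"
```

```text
t 9.95 box xyz mm [-15.9  -2.4 109.6] F box [15.49  0.44 -4.24] toolx [ 0.961 -0.275  0.007] z [ 0.007 -0.001 -1.   ] w 0.0003
[(857, np.float64(30.919486581096848)), (10, np.float64(19.3))] [(844, np.float64(30.877962085308056)), (14, np.float64(19.357142857142858))]
```

The flag has stopped moving and force is about 16 N, so it's at the stop. Next I back off, lift over the lever and come down on the OFF side.

Call:
arm_command(
  deltas=[
    {"delta_pos":[0.5,0,0],"spin":0,"grip":255},
    {"delta_pos":[2,0,0],"spin":0,"grip":255},
    {"delta_pos":[0,-0.1,-3],"spin":0,"grip":255},
    {"delta_pos":[0,-0.1,-4],"spin":0,"grip":255},
    {"delta_pos":[-2.5,0,0],"spin":0,"grip":255},
    {"delta_pos":[-3,0,0],"spin":0,"grip":255},
    {"delta_pos":[-3,0,0],"spin":0,"grip":255},
    {"delta_pos":[0,0,0],"spin":0,"grip":255},
  ],
)

```text
time: 10.95
tcp_pos: [0.5588, 0.1883, 0.1789]
eef_rot: [0.0, 0.991, -0.136, -0.0]
ft_force: [-0.3, -0.2, 0.7]
grip_width: 0.0003
grasp_force: 0.0
```

```bash
python3 -c "
from h import *
box()"
```

```text
t 10.95 box xyz mm [-82.4   1.3 178.9] F box [-0.2  -0.27  0.73] toolx [ 0.963 -0.269 -0.001] z [-0.001 -0.    -1.   ] w 0.0003
```

Call:
arm_command(
  deltas=[
    {"delta_pos":[0,0,3],"spin":0,"grip":255},
    {"delta_pos":[0,0,3],"spin":0,"grip":255},
    {"delta_pos":[0,0,1],"spin":0,"grip":255},
    {"delta_pos":[1,0,0],"spin":0,"grip":255},
    {"delta_pos":[0.8,0,0],"spin":0,"grip":255},
    {"delta_pos":[0.4,0,0],"spin":0,"grip":255},
    {"delta_pos":[0.4,0,0],"spin":0,"grip":255},
    {"delta_pos":[0.3,0,0],"spin":0,"grip":255},
    {"delta_pos":[0.3,0,0],"spin":0,"grip":255},
    {"delta_pos":[0.3,0,0],"spin":0,"grip":255},
  ],
)

```text
time: 12.2
tcp_pos: [0.5946, 0.1774, 0.1086]
eef_rot: [0.0, 0.991, -0.137, -0.0]
ft_force: [-1.4, 0.5, 2.0]
grip_width: 0.0005
grasp_force: 0.8
```

Call:
arm_command(
  deltas=[
    {"delta_pos":[0.3,0,0],"spin":0,"grip":255},
    {"delta_pos":[0.3,0,0],"spin":0,"grip":255},
    {"delta_pos":[0.3,0,0],"spin":0,"grip":255},
    {"delta_pos":[0.3,0,0],"spin":0,"grip":255},
  ],
)

```text
time: 12.7
tcp_pos: [0.6063, 0.1739, 0.1085]
eef_rot: [0.0, 0.991, -0.137, 0.0]
ft_force: [-1.7, 0.4, 1.0]
grip_width: 0.0004
grasp_force: 0.6
```

```bash
python3 -c "
from h import *
box()"
```

```text
t 12.7 box xyz mm [-32.7   0.5 108.5] F box [-1.72 -0.02  0.96] toolx [ 0.962 -0.272  0.   ] z [ 0. -0. -1.] w 0.0004
```

Call:
arm_command(
  deltas=[
    {"delta_pos":[0.3,0,0],"spin":0,"grip":255},
    {"delta_pos":[0.3,0,0],"spin":0,"grip":255},
    {"delta_pos":[0.3,0,0],"spin":0,"grip":255},
    {"delta_pos":[0.3,0,0],"spin":0,"grip":255},
    {"delta_pos":[0.3,0,0],"spin":0,"grip":255},
    {"delta_pos":[0.3,0,0],"spin":0,"grip":255},
    {"delta_pos":[0.3,0,0],"spin":0,"grip":255},
    {"delta_pos":[0.3,0,0],"spin":0,"grip":255},
  ],
)

```text
time: 13.7
tcp_pos: [0.6294, 0.1674, 0.1085]
eef_rot: [0.0, 0.991, -0.137, 0.0]
ft_force: [-1.0, -0.1, 0.1]
grip_width: 0.0
grasp_force: 0.5
```

Call:
arm_command(
  deltas=[
    {"delta_pos":[0.2,0,0],"spin":0,"grip":255},
    {"delta_pos":[0.2,0,0],"spin":0,"grip":255},
  ],
)

```text
time: 13.95
tcp_pos: [0.6329, 0.1664, 0.1083]
eef_rot: [0.0, 0.991, -0.137, -0.0]
ft_force: [-1.3, 0.2, -0.3]
grip_width: 0.0003
grasp_force: 0.7
```

Call:
arm_command(
  deltas=[
    {"delta_pos":[0.2,0,0],"spin":0,"grip":255},
    {"delta_pos":[0.2,0,0],"spin":0,"grip":255},
  ],
)

```text
time: 14.2
tcp_pos: [0.6369, 0.1653, 0.1084]
eef_rot: [0.0, 0.991, -0.137, -0.0]
ft_force: [-1.0, -0.1, -0.1]
grip_width: 0.0003
grasp_force: 0.6
```

Call:
arm_command(
  deltas=[
    {"delta_pos":[0.2,0,0],"spin":0,"grip":255},
    {"delta_pos":[0.2,0,0],"spin":0,"grip":255},
  ],
)

```text
time: 14.45
tcp_pos: [0.6409, 0.1642, 0.1085]
eef_rot: [0.0, 0.991, -0.137, 0.0]
ft_force: [-1.1, -0.3, 0.3]
grip_width: 0.0003
grasp_force: 0.6
```

Call:
arm_command(
  deltas=[
    {"delta_pos":[0.2,0,0],"spin":0,"grip":255},
    {"delta_pos":[0.2,0,0],"spin":0,"grip":255},
  ],
)

```text
time: 14.7
tcp_pos: [0.6447, 0.1631, 0.1086]
eef_rot: [0.0, 0.991, -0.137, 0.0]
ft_force: [-1.3, 1.2, -1.0]
grip_width: 0.0003
grasp_force: 0.6
```

Call:
arm_command(
  deltas=[
    {"delta_pos":[0.2,0,0],"spin":0,"grip":255},
    {"delta_pos":[0.2,0,0],"spin":0,"grip":255},
    {"delta_pos":[0.2,0,0],"spin":0,"grip":255},
  ],
)

```text
time: 15.08
tcp_pos: [0.6505, 0.1615, 0.1086]
eef_rot: [0.0, 0.991, -0.137, 0.0]
ft_force: [-1.2, 0.6, -0.0]
grip_width: 0.0002
grasp_force: 0.6
```

Call:
arm_command(
  deltas=[
    {"delta_pos":[0.2,0,0],"spin":0,"grip":255},
    {"delta_pos":[0.2,0,0],"spin":0,"grip":255},
    {"delta_pos":[0.2,0,0],"spin":0,"grip":255},
  ],
)

```text
time: 15.45
tcp_pos: [0.6563, 0.1598, 0.1086]
eef_rot: [0.0, 0.991, -0.137, 0.0]
ft_force: [-0.9, 0.2, -1.0]
grip_width: 0.0007
grasp_force: 0.5
```

Call:
arm_command(
  deltas=[
    {"delta_pos":[0.2,0,0],"spin":0,"grip":255},
    {"delta_pos":[0.2,0,0],"spin":0,"grip":255},
    {"delta_pos":[0.2,0,0],"spin":0,"grip":255},
  ],
)

```text
time: 15.82
tcp_pos: [0.6621, 0.1582, 0.1085]
eef_rot: [0.0, 0.991, -0.137, 0.0]
ft_force: [-1.4, 0.7, -0.8]
grip_width: 0.0007
grasp_force: 0.5
```

Call:
arm_command(
  deltas=[
    {"delta_pos":[0.2,0,0],"spin":0,"grip":255},
    {"delta_pos":[0.2,0,0],"spin":0,"grip":255},
  ],
)

```text
time: 16.08
tcp_pos: [0.6646, 0.1576, 0.1082]
eef_rot: [0.0, 0.991, -0.137, -0.001]
ft_force: [-10.2, 1.5, 2.5]
grip_width: 0.0007
grasp_force: 4.7
```

```bash
python3 -c "
from h import *
box()"
```

```text
t 16.07 box xyz mm [ 27.7   0.8 108.2] F box [-10.24  -1.33   2.51] toolx [ 0.962 -0.271 -0.003] z [-0.003  0.    -1.   ] w 0.0007
```

Call:
arm_command(
  deltas=[
    {"delta_pos":[0.05,0,0],"spin":0,"grip":255},
    {"delta_pos":[0.05,0,0],"spin":0,"grip":255},
  ],
)

```text
time: 16.32
tcp_pos: [0.6647, 0.1577, 0.1081]
eef_rot: [0.0, 0.991, -0.137, -0.002]
ft_force: [-10.8, 0.7, 3.4]
grip_width: 0.0007
grasp_force: 5.6
```

Call:
arm_command(
  deltas=[
    {"delta_pos":[0.05,0,0],"spin":0,"grip":255},
    {"delta_pos":[0,0,0],"spin":0,"grip":255},
  ],
)

```text
time: 16.58
tcp_pos: [0.6648, 0.1577, 0.1081]
eef_rot: [0.0, 0.991, -0.137, -0.002]
ft_force: [-12.6, 1.3, 4.3]
grip_width: 0.0002
grasp_force: 6.1
```

```bash
python3 -c "
from m import *
box()
a=viewer.grab_frame('scene');b=viewer.grab_frame('side')
cv2.imwrite('pics/s4.png',a);cv2.imwrite('pics/d4.png',b)
cv2.imwrite('pics/c4.png',cv2.resize(np.hstack([a[230:370,390:520],b[130:270,220:350]]),None,fx=3,fy=3))
# expected bar projections by angle
for th in(.4,.5,.6):
    P=np.r_[C+ex*.095*np.sin(th),.045+.095*np.cos(th)+.003];print(th,[proj(c,P).round(1).tolist() for c in('scene','side')])
"
```

```text
t 16.57 box xyz mm [ 27.9   0.9 108.1] F box [-12.48  -2.18   4.35] toolx [ 0.963 -0.271 -0.005] z [-0.005 -0.    -1.   ] w 0.0002
0.4 [[[449.4, 290.1]], [[294.7, 155.9]]]
0.5 [[[446.6, 295.5]], [[298.8, 157.2]]]
0.6 [[[443.8, 301.0]], [[302.7, 158.9]]]
```

View pics/c4.png

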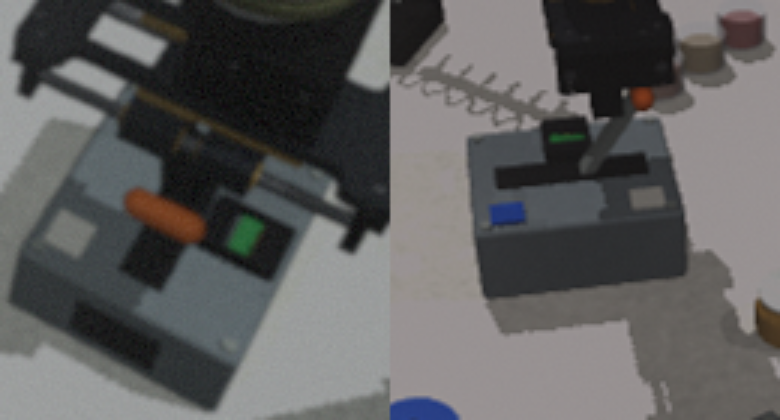

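The bar is now at about (445,302) in the scene view and (303,162) in the side view. Both match the 0.60 rad prediction, and the window is green. I'll let go and retreat.

Call:
arm_command(
  deltas=[
    {"delta_pos":[-0.5,0,0],"spin":0,"grip":255},
    {"delta_pos":[-2,0,0],"spin":0,"grip":255},
    {"delta_pos":[-2,0,0],"spin":0,"grip":255},
    {"delta_pos":[0,0,-3],"spin":0,"grip":255},
    {"delta_pos":[0,0,-4],"spin":0,"grip":255},
    {"delta_pos":[0,0,-4],"spin":0,"grip":255},
    {"delta_pos":[-4,0,-2],"spin":0,"grip":255},
    {"delta_pos":[-4,0,0],"spin":0,"grip":255},
    {"delta_pos":[0,0,0],"spin":0,"grip":255},
    {"delta_pos":[0,0,0],"spin":0,"grip":255},
  ],
)

```text
time: 17.92
tcp_pos: [0.5477, 0.1901, 0.2388]
eef_rot: [0.0, 0.99, -0.138, 0.001]
ft_force: [-0.1, -0.6, -0.3]
grip_width: 0.0005
grasp_force: 0.0
```

```bash
python3 -c "
from m import *
box()
a=viewer.grab_frame('scene');b=viewer.grab_frame('side')
p,n,_=blob(a,(445,302),20,'orange');q,m,_=blob(b,(303,162),18,'orange');P,e=tri(ray('scene',p),ray('side',q));d=P[:2]-C
print(p,n,q,m,P,e,'th',np.arctan2(d@ex,P[2]-.003-.045),d@ey)
cv2.imwrite('pics/c5.png',np.hstack([a[180:380,200:520],b[130:370,200:420][:200]]))"
```

```text
t 17.93 box xyz mm [-9.350e+01 -1.000e-01  2.388e+02] F box [ 0.11 -0.63 -0.33] toolx [ 0.962 -0.273  0.002] z [ 0.001 -0.    -1.   ] w 0.0005
[445.456621   301.05936073] 219 [302.95833333 158.66666667] 72 [0.68964107 0.15158285 0.12645109] 0.0019722056540838304 th 0.5981168021092865 0.0018184763884755428
```

View pics/c5.png

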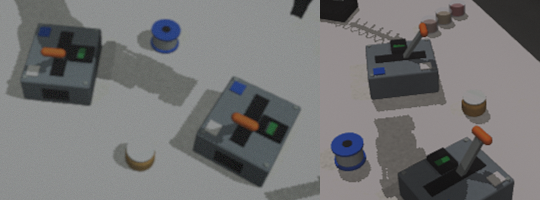

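The lever measures 0.598 rad and stands at ON with a green window (crop (272,128)). The neighbouring lever, spool and tin are unmoved. I'm handing in.

```bash
python3 -c "
from h import *
print(ticket.finish_job())"
```

```text
the job is handed in; nothing more can be done
None
```

I reset the tripped cutout and handed the job in: I pushed its lever to the OFF stop until the window turned green, then threw it to ON, where it measured 0.598 rad after release, with no force reading I took above about 17 N.

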